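Set the stop screw of a setting stand and lock it with its jam nut

TASK

The stop screw of the small setting stand has to be set onto its anvil. Loosen the jam nut by its lever (counter-clockwise, about 45 degrees), wind the crank wheel clockwise until you feel the foot bear lightly on the anvil, then turn the nut's lever back until it is firmly tight, about as tight as it was, without disturbing the setting. Never force the crank while the nut is tight, do not drive the foot hard into the anvil, and leave the other things on the bench alone.

Things in the scene. Friction and masses are not known exactly. Their poses are not given: they have to be found in the camera images.
- stand: Setting stand, fixed to the bench: grey base plate 170x110x12 mm, low column at its back, aluminium arm (top 97 mm above the bench). Origin on the vertical screw axis, at bench height; x points from the screw axis to the column (base from x -60 to +110 mm), z up. Jam nut and crank wheel on top of the arm both turn about this axis.
- jam_nut (a joint): Angle (rad) of the jam nut: dark hexagon 54 mm across, 97 to 112 mm above the bench, with a lever bar (top at 110 mm) ending in an upright pin. 0 = snug, lever along the stand's -y. Positive = counter-clockwise from above = loose, free from +0.1, stop at +1.0. 0.12 Nm when loose. Negative = clamped: torque to tighten 0.45 Nm at -0.25, 0.75 at -0.4, 1.05 at -0.55; -0.62 is overtight. Starts tight (-0.32 to -0.48); stays where left.
- nut_pin (a point): Grip point on the upright round steel pin at the end of the nut's lever: pin 10 mm in diameter, 85 mm from the screw axis, standing free from 110 to 155 mm above the bench; the point is on the pin's axis at 132 mm. Moves with the nut.
- adjuster (a joint): Angle (rad) of the adjuster screw = crank wheel above the nut (aluminium disc, 82 mm diameter, 124 to 133 mm above the bench). Positive = clockwise from above = foot down, 3 mm per rad. Locked while the nut is clamped; else steady friction 0.16 Nm, stays where left. Foot meets the anvil 0.6 to 2.4 rad on from the start; from there torque rises 0.6 Nm per rad, foot force 200 N per rad.
- crank_pin (a point): Grip point on the upright round steel pin of the crank wheel: pin 10 mm in diameter, 33 mm from the screw axis, standing free from 133 to 171 mm above the bench; the point is on the pin's axis at 154 mm. Moves with the wheel.
- foot: The steel foot under the arm, a disc 20 mm in diameter on a 14 mm plunger, on the screw axis; its underside is 45.5 mm above this origin. It slides up and down with the adjuster and does not turn.
- anvil: Steel anvil post 28 mm in diameter, standing fixed in the base right under the foot; flat top 35 mm above this origin. Its height differs from run to run.
- waste_bottle: Bystander, loose: open white plastic bottle, 104 mm across, 170 mm high. Origin at the centre of its underside.
- beaker: Bystander, loose: glass beaker, 74 mm across, 93 mm high. Origin at the centre of its underside.
- wash_bottle: Bystander, loose: white squeeze bottle with a spout, 111x67x214 mm. Origin at the centre of its underside.
- notebook: Bystander, loose: closed notebook, 210x150x13 mm. Origin at the centre of its underside.
- timer: Bystander, loose: small digital timer, 60x62x20 mm. Origin at the centre of its underside.
- marker: Bystander, loose: marker pen lying down, 135 mm long. Origin at the centre of its underside.
- dish: Bystander, loose: petri dish with lid, 66 mm across, 15 mm high. Origin at the centre of its underside.
Not all that is in view belongs to the job. Leave any purple look-alike of the stand alone.

How it is judged:
On the way, in this order (a step that is already met when the one before it is completed fails the run):
1. the jam nut is loosened (past +0.15 rad) (value of joint jam_nut above 0.15 rad), for 0.1 s.
2. with the nut loose, the foot bears on the anvil (more than 4 N) (value of joint jam_nut above 0.05 rad and contact force between foot and anvil above 4 N), for 0.2 s.
3. the jam nut is tight again (below -0.25 rad) with the foot still on the anvil (value of joint jam_nut below -0.25 rad and contact force between foot and anvil above 4 N), for 0.2 s.
At the end, for the whole second after the job is handed in: The jam nut is tight (below -0.25 rad) and at rest, and the foot bears lightly on the anvil, with 4 to 60 N (all of step 3 and contact force between foot and anvil below 60 N and velocity of joint jam_nut between -0.05 and 0.05 rad/s); the robot touches nothing.
It fails at once if the foot is driven hard into the anvil (over 90 N) (contact force between foot and anvil above 90 N).
It fails at once if the nut is overtightened (below -0.62 rad, about 14 N at the pin) (value of joint jam_nut below -0.62 rad).
It fails at once if the crank is forced round while the nut is tight (value of joint jam_nut below -0.2 rad and (velocity of joint adjuster above 0.15 rad/s or velocity of joint adjuster below -0.15 rad/s)).
It fails at once if a bystander is moved by more than 20 mm (distance of any of waste_bottle, beaker, wash_bottle, notebook, timer, marker, dish from where it was at the start of the episode above 0.02 m).
It also fails if it takes over 72 s, if anything falls off the work surface, if the arm or the gripper's body presses on something with over 40 N, if the wrist force passes 120 N, or if a joint passes its speed limit or range.

ROBOT

A 6-joint arm with a two-finger parallel gripper is mounted at the origin on the work surface; the furniture and walls round the work are solid. World frame = base frame: x ahead of the robot, y to its left, z up, the work surface at z = 0. Lengths are in m, angles in rad, forces in N, time in s.
With the tool pointing down it reaches from about 0.35 to 0.875 m from the base axis. Payload 4.2 kg.
Tool frame: the origin (TCP) lies midway between the tips of the shut fingers; the grasp point (between the pads) lies 19 mm behind it; z points along the fingers, y is the line along which they close (so a half turn about z gives the same grasp; the last joint's range is limited). The gripper opens to 87 mm and grips with 3 to 60 N. Pads are 19 mm wide; open, the fingers measure 117 mm over their backs; the gripper's body (75 mm by 190 mm) begins 51 mm behind the grasp point.
Start: joints at [-0.921, 0.385, 0.008, 0, -1.194, -0.259], TCP at [0.238, -0.578, 0.223] pointing down, gripper open.
Joint ranges: [-3.14, 3.14], [-1.21, 2.06], [-1.07, 1.41], [-3.16, 2.05], [-2.99, -0.16], [-3.1, 3.1]. Speed limits (rad/s): [2.79, 2.79, 3.14, 3.14, 3.14, 3.14].

INTERFACE

Orientations are given as a 3x3 rotation matrix whose columns are the frame's x, y, z axes.
In Python, from plant import sense, get_image, camera_model, finish_job gives the robot as it stands.
- The arm moves only by the tool drive_tool, never from a script. Its argument "series" is a list that holds one entry, the list of rows, each a list of 5 numbers: the closure, from 0 (fully open) to 1 (shut), then the shift along the tool's x, y, z in units of 25 mm (1.0 is 25 mm), then the turn about the tool's z in units of 6 degrees (1.0 is 6 degrees). A call has 1 to 20 rows; each row shifts and turns the commanded pose from where the row before left it, along the tool's axes as they then stand; what a row does not reach is not made up. A row lasts 1/12 s, in which the tool goes at most 41.7 mm and 7.16 degrees, less where a joint would pass 70% of its speed; a pose out of reach is approached as far as the arm can. A call is refused whole if a number of a shift passes 1 or a number of a turn 1, either way. A call with a gripper value outside its range is refused whole. The fingers move at their own pace and stop on an object; "force" is the grip in N (left out, the last holds). Time passes only in rows, so rows that do not move let the fingers close. It gives the time, the measured TCP pose, the force, the opening and the grip force at its end, in the units of the state.
- sense(): the state, without advancing time (a new reading comes with each control period).
- get_image(name): name is "scene" or "top" or "wrist"; returns (picture, depth): 480x640x3 uint8, red, green, blue; 480x640 float32, m along the optical axis (not along the pixel's ray), 0 where there is no reading.
- camera_model(name): a dict with "K" (3x3 intrinsics, pixels), "R" (3x3) and "t" (3): a world point X has camera coordinates R X + t. Camera axes: x right, y down, z forward; pixel columns grow to the right and rows downward; lengths in m; the calibration is good to about 2 mm. A picture is of the moment at which its call begins: read the wrist's pose just before it. camera_model takes no time and is no camera call; for the wrist camera it gives the pose at the moment of the call.
- finish_job(): hands the job in; it is judged then, once.
The state is a dict: "time_s": time; "q": joint angles; "joint_velocities": joint speeds; "effort": joint torques, N m; "position": TCP position; "tcp_rot": TCP orientation; "wrist_force": force on the tool from outside, world axes, zero at the start; "moment": the same for the moment, N m; "grip_width": finger opening in m; "finger_force": force on a finger pad.
Only numpy, scipy, OpenCV 4.12 (cv2) and the standard library are available. Lean on these libraries where they do the work, as an engineer would, in place of code of your own. Each camera call takes 0.05 s, during which the arm holds its last target. There are 200 camera calls.

## Working session

There is one attempt and no reset: what is moved stays moved. The work goes in short steps, Python scripts to look and compute and a tool call to move; the robot and the scene stay as the last step left them, time stands still between calls to the robot, and variables do not carry over. Pictures are saved under pics/ and viewed, at most 10 in all, crops included, and the job is handed in when it is done.

Besides the shell and the picture viewer there is one more tool, called after "Call:" by a JSON object that holds its "op" and its "data". drive_tool: Moves the arm, as the interface text tells. Its arguments: {"type":"object","properties":{"series":{"type":"array"},"force":{"type":"number"}},"required":["series"]}

```bash
mkdir -p pics; ls
python3 - <<'E'
from plant import *
import cv2,numpy as np
s=sense();print({k:np.round(v,3).tolist() for k,v in s.items()})
for n in("scene","top"):
    p,d=get_image(n);cv2.imwrite(f"pics/{n}0.png",p[:,:,::-1]);np.savez(f"{n}0.npz",p=p,d=d)
    m=camera_model(n);print(n,{k:np.round(v,3).tolist() for k,v in m.items()})
E
```

```text
pics
{'time_s': 0.0, 'q': [-0.921, 0.386, 0.007, -0.001, -1.194, -0.259], 'joint_velocities': [0.002, -0.0, -0.0, -0.001, -0.0, 0.002], 'effort': [-0.0, -39.066, 18.74, 4.22, 0.011, -0.0], 'position': [0.238, -0.577, 0.221], 'tcp_rot': [[-0.925, -0.381, -0.001], [-0.381, 0.925, 0.002], [0.0, 0.002, -1.0]], 'wrist_force': [0.818, -0.655, 0.219], 'moment': [0.001, 0.001, -0.017], 'finger_force': 0.0, 'grip_width': 0.087}
scene {'K': [[595.049, 0.0, 333.972], [0.0, 595.049, 232.2], [0.0, 0.0, 1.0]], 'R': [[0.493, -0.87, 0.023], [-0.402, -0.251, -0.881], [0.772, 0.425, -0.473]], 't': [-0.241, 0.316, 1.118]}
top {'K': [[544.035, 0.0, 316.51], [0.0, 544.035, 240.525], [0.0, 0.0, 1.0]], 'R': [[-0.013, -1.0, -0.01], [-0.987, 0.014, -0.161], [0.161, 0.008, -0.987]], 't': [0.009, 0.487, 1.35]}
```

View pics/top0.png

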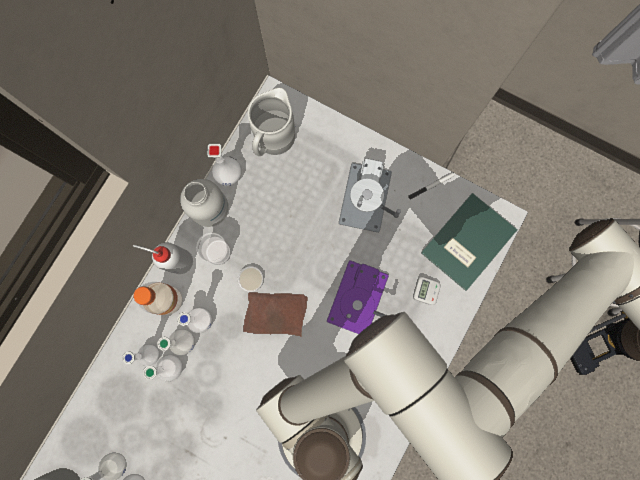

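View pics/scene0.png

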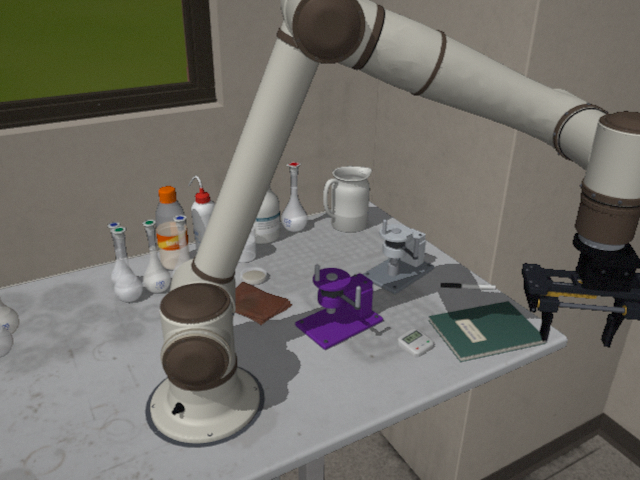

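The top view shows two candidates. One is the grey stand with its aluminium disc near (367,195) and lever end near (397,213). The other is the purple look-alike at (357,297), with its lever end near (393,287). I choose the grey one by the description and check it in a close crop.

```bash
cat > h.py <<'E'
import numpy as np
from plant import camera_model
def ray(n,u,v,z,m=None):
    m=m or camera_model(n);K,R,t=map(np.array,(m["K"],m["R"],m["t"]))
    c=-R.T@t;d=R.T@np.linalg.inv(K)@[u,v,1];return c+d*(z-c[2])/d[2]
def pt(n,u,v,d,m=None):
    m=m or camera_model(n);K,R,t=map(np.array,(m["K"],m["R"],m["t"]))
    return R.T@(np.linalg.inv(K)@[u,v,1]*d-t)
def proj(n,X,m=None):
    m=m or camera_model(n);K,R,t=map(np.array,(m["K"],m["R"],m["t"]))
    p=K@(R@X+t);return p[:2]/p[2]
E
python3 - <<'E'
import cv2,numpy as np
from h import *
a=np.load("top0.npz");p,d=a["p"],a["d"]
c=p[145:245,325:425,::-1];c1=cv2.resize(c,(500,500),interpolation=cv2.INTER_CUBIC)
b=np.load("scene0.npz");c2=cv2.resize(b["p"][215:295,355:435,::-1],(300,300),interpolation=cv2.INTER_CUBIC)
o=np.zeros((500,800,3),np.uint8);o[:,:500]=c1;o[:300,500:]=c2
cv2.imwrite("pics/crop0.png",o)
# heights map: points in the stand window
m=camera_model("top")
P=np.array([[pt("top",u,v,d[v,u],m) for u in range(325,425)] for v in range(145,245)])
z=P[:,:,2]
for lo,hi in((.119,.139),(.145,.185),(.09,.104),(.006,.02)):
    k=(z>lo)&(z<hi)
    vv,uu=np.nonzero(k);print(lo,hi,k.sum(),P[k].mean(0).round(4),(P[k].max(0)-P[k].min(0)).round(3),uu.mean()+325,vv.mean()+145)
E
```

```text
0.119 0.139 806 [ 0.5812 -0.1222  0.1343] [0.091 0.116 0.02 ] 367.30645161290323 194.83250620347394
0.145 0.185 41 [ 0.5479 -0.1363  0.1598] [0.038 0.101 0.029] 374.5609756097561 205.8292682926829
0.09 0.104 365 [ 0.6548 -0.1381  0.098 ] [0.141 0.063 0.014] 371.65205479452055 169.53972602739725
0.006 0.02 1928 [ 0.5985 -0.1393  0.0117] [0.273 0.267 0.014] 369.78215767634856 199.81950207468878
```

View pics/crop0.png

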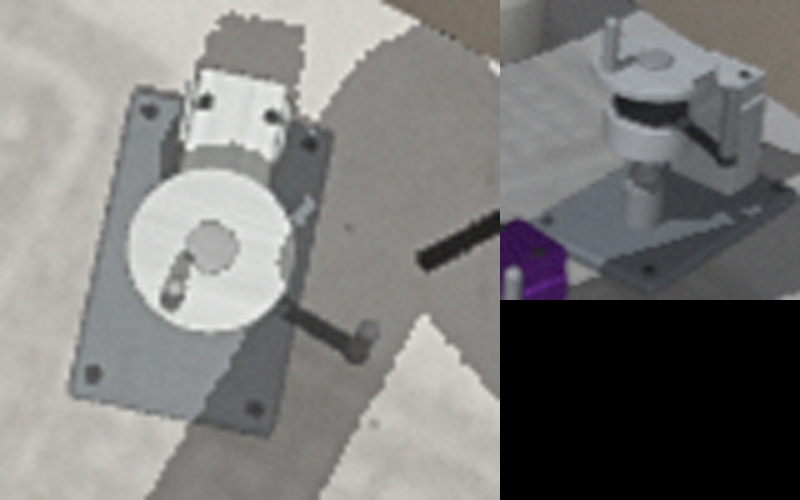

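The crop confirms the choice: a grey base with an aluminium disc centred at crop (211,248), which is px (367,195). The crank pin leans from crop (172,300) to (188,258). The nut lever runs down-right to its pin, base at (358,352) and top at (370,325). Next I get coordinates.

Run:
```python
import cv2,numpy as np
from h import *
a=np.load("top0.npz");p,d=a["p"],a["d"];m=camera_model("top")
P=np.array([[pt("top",u,v,d[v,u],m) for u in range(325,425)] for v in range(145,245)]);z=P[:,:,2]
print("cam",-np.array(m["R"]).T@m["t"])
g=p[145:245,325:425].astype(int)
# disc: depth layer, min enclosing circle of big component
k=((z>.127)&(z<.14)&(g.min(2)>150)).astype(np.uint8)
c=max(cv2.findContours(k,0,1)[0],key=cv2.contourArea);(x,y),e,ang=cv2.fitEllipse(cv2.convexHull(c));print("disc px",x+325,y+145,e)
A=ray("top",x+325,y+145,.133,m);print("axis",A)
cu=lambda x,y:(325+x/5-.4,145+y/5-.4)
print("axis eye",ray("top",*cu(211,248),.133,m))
for n,b,bz,t,tz in(("nut",(358,352),.110,(370,325),.155),("crank",(172,300),.133,(186,258),.171)):
    for q,h in((b,bz),(t,tz)):
        X=ray("top",*cu(*q),h,m);v=X-A;print(n,h,X.round(4),np.hypot(*v[:2]).round(4),np.degrees(np.arctan2(v[1],v[0])).round(1))
# depth blobs above .14
k=((z>.14)&(z<.175)).astype(np.uint8);n,l,s,ce=cv2.connectedComponentsWithStats(k)
for i in range(1,n):
    Q=P[l==i];print(s[i,4],ce[i]*5,Q.mean(0).round(4),Q[:,2].max().round(3))
# base plate corners (screws) z=.012
co=[ray("top",*cu(*q),.012,m) for q in((150,110),(310,144),(92,374),(255,409))]
for i,j in((2,0),(3,1)):
    v=co[j]-co[i];print("yaw",np.degrees(np.arctan2(v[1],v[0])),np.hypot(*v[:2]))
M=np.mean(co,0);print("base mid",M, "to axis", M[:2]-A[:2])
```

```text
cam [ 0.26280557 -0.00872195  1.41081857]
disc px 366.5313377380371 194.53068923950195 (32.88759231567383, 33.03752899169922)
axis [ 0.58219762 -0.12045415  0.133     ]
axis eye [ 0.58300658 -0.12112399  0.133     ]
nut 0.11 [ 0.5356 -0.1933  0.11  ] 0.0865 -122.6
nut 0.155 [ 0.539 -0.193  0.155] 0.0844 -120.7
crank 0.133 [ 0.5576 -0.1017  0.133 ] 0.0309 142.6
crank 0.171 [ 0.5689 -0.106   0.171 ] 0.0197 132.6
1 [230. 200.] [ 0.6036 -0.1312  0.1408] 0.141
2 [152.5 217.5] [ 0.5952 -0.0936  0.1422] 0.144
14 [197.14285714 240.35714286] [ 0.5839 -0.1148  0.1411] 0.143
1 [220. 225.] [ 0.5915 -0.1261  0.1402] 0.14
1 [250. 220.] [ 0.593  -0.1402  0.1428] 0.143
1 [170. 230.] [ 0.5892 -0.102   0.1408] 0.141
7 [222.14285714 241.42857143] [ 0.5829 -0.1267  0.1418] 0.144
1 [285. 235.] [ 0.586  -0.157   0.1404] 0.14
1 [125. 250.] [ 0.5793 -0.0801  0.1425] 0.142
1 [210. 255.] [ 0.5762 -0.1206  0.1426] 0.143
3 [205.         266.66666667] [ 0.5705 -0.1181  0.1427] 0.147
1 [235. 260.] [ 0.5739 -0.1326  0.1412] 0.141
26 [170.19230769 291.92307692] [ 0.554  -0.0998  0.1613] 0.174
18 [364.72222222 329.44444444] [ 0.5365 -0.1917  0.1525] 0.164
yaw -13.327307071090761 0.14681415179400523
yaw -13.219572113391843 0.14660624404362116
base mid [ 0.60788574 -0.12679925  0.012     ] to axis [ 0.02568812 -0.0063451 ]
```

Call:
{"op": "drive_tool", "data": {"series": [[[0.5, -1, 0.567, 0, 0], [0.5, -1, 0.567, 0, 0], [0.5, -1, 0.567, 0, 0], [0.5, -1, 0.567, 0, 0], [0.5, -1, 0.567, 0, 0], [0.5, -1, 0.567, 0, 0], [0.5, -1, 0.567, 0, 0], [0.5, -1, 0.567, 0, 0], [0.5, -1, 0.567, 0, 0], [0.5, -1, 0.567, 0, 0], [0.5, -1, 0.567, 0, 0], [0.5, -1, 0.567, 0, 0], [0.5, -1, 0.567, 0, 0], [0.5, -1, 0.567, 0, 0], [0.5, -1, 0.567, 0, 0], [0.5, -1, 0.567, 0, 0], [0.5, -0.95, 0.567, 0, 0], [0.5, 0, 0, 0, 0]]]}}

```text
time_s: 1.6
position: [0.5404, -0.1905, 0.2218]
tcp_rot: [[-0.923, -0.385, 0.0], [-0.385, 0.923, 0.001], [-0.0, 0.0, -1.0]]
wrist_force: [0.0, 0.0, -0.5]
grip_width: 0.0435
finger_force: 0.0
```

Call:
{"op": "drive_tool", "data": {"series": [[[0.5, 0, 0, 0, -1], [0.5, 0, 0, 0, -1], [0.5, 0, 0, 0, -1], [0.5, 0, 0, 0, -1], [0.5, 0, 0, 0, -1], [0.5, 0, 0, 0, -0.93], [0.5, 0, 0, 0, 0], [0.5, 0, 0, 0, 0], [0.5, 0, 0, 0, 0]]]}}

```text
time_s: 2.35
position: [0.5378, -0.1938, 0.2223]
tcp_rot: [[-0.532, -0.847, -0.001], [-0.847, 0.532, 0.0], [0.0, 0.001, -1.0]]
wrist_force: [-0.1, 0.2, 0.1]
grip_width: 0.0434
finger_force: 0.0
```

Run:
```python
from plant import *
import cv2,numpy as np
from h import *
s=sense();print(s["position"],np.degrees(np.arctan2(s["tcp_rot"][1][0],s["tcp_rot"][0][0])),s["wrist_force"],s["moment"])
m=camera_model("wrist");p,d=get_image("wrist");np.savez("w1.npz",p=p,d=d,**{k:m[k] for k in"KRt"})
o=p[:,:,::-1].copy()
for X,c in(((.538,-.193,.155),(0,0,255)),((.538,-.193,.11),(0,255,0)),((.583,-.1208,.133),(255,0,0)),((.5563,-.1014,.171),(0,0,255)),((.5563,-.1014,.133),(0,255,0))):
    q=proj("wrist",np.array(X),m);print(q);cv2.drawMarker(o,tuple(int(v) for v in q),c,0,14,1)
cv2.imwrite("pics/w1.png",o)
```

```text
[ 0.53781304 -0.19376523  0.22233613] -122.16348371606657 [-0.14074983  0.16099967  0.1001903 ] [0.01703623 0.04641718 0.00594483]
[315.36480643 259.17388993]
[315.08379477 241.64169102]
[315.53191936 350.83997141]
[362.5057657  383.90431311]
[356.24952526 353.24364881]
```

View pics/w1.png

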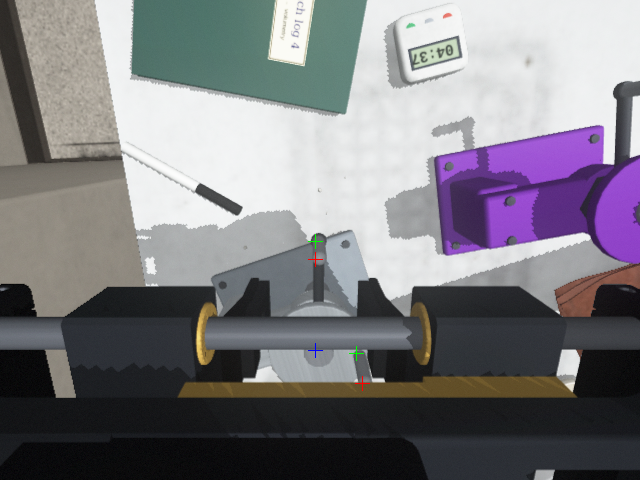

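The wrist view shows the nut pin at about (318,240–258). My prediction was (315,242–259), so it is about 1.5 mm off along tool +y. I correct that, descend and grip.

Call:
{"op": "drive_tool", "data": {"series": [[[0.5, 0, 0.06, 0.8, 0], [0.5, 0, 0, 0.8, 0], [0.5, 0, 0, 0.8, 0], [0.5, 0, 0, 0.8, 0], [0.5, 0, 0, 0.6, 0], [0.5, 0, 0, 0.3, 0], [0.5, 0, 0, 0, 0], [0.5, 0, 0, 0, 0]]], "force": 25}}

```text
time_s: 3.07
position: [0.5371, -0.193, 0.1203]
tcp_rot: [[-0.531, -0.848, 0.0], [-0.848, 0.531, -0.0], [0.0, -0.0, -1.0]]
wrist_force: [-0.1, 0.1, 0.6]
grip_width: 0.0439
finger_force: 0.0
```

Call:
{"op": "drive_tool", "data": {"series": [[[1, 0, 0, 0, 0], [1, 0, 0, 0, 0], [1, 0, 0, 0, 0], [1, 0, 0, 0, 0], [1, 0, 0, 0, 0], [1, 0, 0, 0, 0], [1, 0, 0, 0, 0], [1, 0, 0, 0, 0]]], "force": 25}}

```text
time_s: 3.73
position: [0.5353, -0.1921, 0.1201]
tcp_rot: [[-0.531, -0.848, -0.003], [-0.848, 0.531, 0.001], [0.001, 0.003, -1.0]]
wrist_force: [-3.7, 4.1, 4.1]
grip_width: 0.0085
finger_force: 25.0
```

Call:
{"op": "drive_tool", "data": {"series": [[[1, -0.005, -0.178, 0, -0.5], [1, -0.005, -0.178, 0, -0.5], [1, -0.005, -0.178, 0, -0.5], [1, -0.005, -0.178, 0, -0.5], [1, -0.005, -0.178, 0, -0.5], [1, -0.005, -0.178, 0, -0.5], [1, -0.005, -0.178, 0, -0.5], [1, 0, 0, 0, 0], [1, 0, 0, 0, 0]]]}}

```text
time_s: 4.48
position: [0.5663, -0.2038, 0.1199]
tcp_rot: [[-0.192, -0.981, 0.001], [-0.981, 0.192, 0.0], [-0.001, -0.001, -1.0]]
wrist_force: [0.8, 2.8, -0.5]
grip_width: 0.0091
finger_force: 25.0
```

Call:
{"op": "drive_tool", "data": {"series": [[[1, -0.005, -0.178, 0, -0.5], [1, -0.005, -0.178, 0, -0.5], [1, -0.005, -0.178, 0, -0.5], [1, -0.005, -0.178, 0, -0.5], [1, -0.005, -0.178, 0, -0.5], [1, -0.005, -0.178, 0, -0.5], [1, -0.005, -0.178, 0, -0.5], [1, 0, 0, 0, 0], [1, 0, 0, 0, 0]]]}}

```text
time_s: 5.23
position: [0.5967, -0.2036, 0.1199]
tcp_rot: [[0.171, -0.985, 0.0], [-0.985, -0.171, 0.001], [-0.001, -0.001, -1.0]]
wrist_force: [0.4, 4.7, 0.9]
grip_width: 0.0091
finger_force: 25.0
```

Call:
{"op": "drive_tool", "data": {"series": [[[0.5, 0, 0, 0, 0], [0.5, 0, 0, 0, 0], [0.5, 0, 0, 0, 0], [0.5, 0, 0, 0, 0], [0.5, 0, 0, 0, 0], [0.5, 0, 0, -0.84, 0], [0.5, 0, 0, -0.84, 0], [0.5, 0, 0, -0.84, 0], [0.5, 0, 0, -0.84, 0], [0.5, 0, 0, -0.84, 0], [0.5, 0, 0, 0, 0], [0.5, 0, 0, 0, 0]]]}}

```text
time_s: 6.23
position: [0.5972, -0.2047, 0.2265]
tcp_rot: [[0.173, -0.985, 0.003], [-0.985, -0.173, -0.0], [0.001, -0.003, -1.0]]
wrist_force: [-0.2, 0.3, -0.5]
grip_width: 0.0435
finger_force: 0.0
```

Call:
{"op": "drive_tool", "data": {"series": [[[0.5, -0.88, 0.19, 0, 0], [0.5, -0.88, 0.19, 0, 0], [0.5, -0.88, 0.19, 0, 0], [0.5, -0.88, 0.19, 0, 0], [0.5, -0.88, 0.18, 0, 0], [0.5, 0, 0, 0, -1], [0.5, 0, 0, 0, -1], [0.5, 0, 0, 0, -1], [0.5, 0, 0, 0, -1], [0.5, 0, 0, 0, -1], [0.5, 0, 0, 0, -1], [0.5, 0, 0, 0, -1], [0.5, 0, 0, 0, 0], [0.5, 0, 0, 0, 0], [0.5, 0, 0, 0, 0]]]}}

```text
time_s: 7.48
position: [0.5541, -0.1002, 0.2243]
tcp_rot: [[0.786, -0.618, -0.001], [-0.618, -0.786, -0.0], [-0.001, 0.001, -1.0]]
wrist_force: [-0.3, -0.7, 0.7]
grip_width: 0.0438
finger_force: 0.0
```

Run:
```python
from plant import *
import cv2,numpy as np
from h import *
s=sense();print(s["position"],np.degrees(np.arctan2(s["tcp_rot"][1][0],s["tcp_rot"][0][0])),s["q"],s["wrist_force"],s["moment"])
m=camera_model("wrist");p,d=get_image("wrist");np.savez("w2.npz",p=p,d=d,**{k:m[k] for k in"KRt"})
o=p[:,:,::-1].copy()
for X,c in(((.581,-.12,.133),(255,0,0)),((.5548,-.0999,.171),(0,0,255)),((.5548,-.0999,.133),(0,255,0))):
    q=proj("wrist",np.array(X),m);print(q);cv2.drawMarker(o,tuple(int(v) for v in q),c,0,14,1)
cv2.imwrite("pics/w2.png",o)
```

```text
[ 0.55408188 -0.10018051  0.22427278] -38.16954059872934 [ 1.08810002e-01  2.79132142e-01 -1.43170067e-01 -1.47296007e-04
 -1.14996398e+00  7.95862973e-01] [-0.27252977 -0.73382597  0.69665409] [-0.05137489  0.15179722  0.00353373]
[310.42212404 203.88145961]
[310.74945501 264.50795933]
[311.05967858 247.79998787]
```

View pics/w2.png

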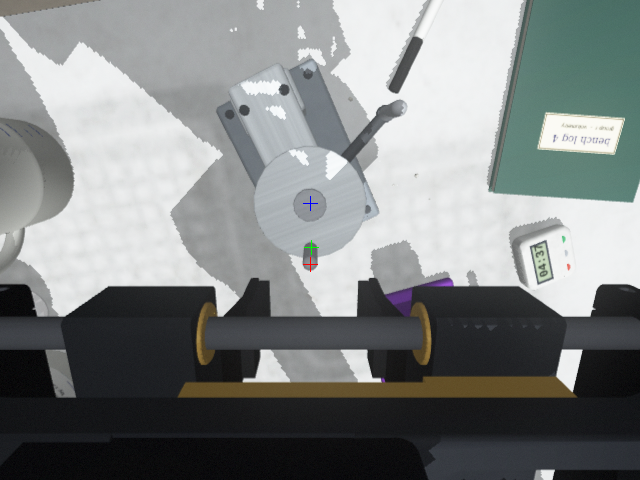

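The match is good: pin base at (311,248) and top at (311,265), wheel hub at (310,204). I descend and grip the crank pin.

Call:
{"op": "drive_tool", "data": {"series": [[[0.5, 0.02, 0, 0.7, 0], [0.5, 0, 0, 0.7, 0], [0.5, 0, 0, 0.7, 0], [0.5, 0, 0, 0.7, 0], [0.5, 0, 0, 0.4, 0], [0.5, 0, 0, 0.2, 0], [0.5, 0, 0, 0, 0], [1, 0, 0, 0, 0], [1, 0, 0, 0, 0], [1, 0, 0, 0, 0], [1, 0, 0, 0, 0], [1, 0, 0, 0, 0], [1, 0, 0, 0, 0], [1, 0, 0, 0, 0], [1, 0, 0, 0, 0]]], "force": 15}}

```text
time_s: 8.78
position: [0.5556, -0.0997, 0.1405]
tcp_rot: [[0.788, -0.616, 0.002], [-0.616, -0.788, 0.001], [0.001, -0.002, -1.0]]
wrist_force: [0.2, 3.8, 0.9]
grip_width: 0.0098
finger_force: 15.0
```

Call:
{"op": "drive_tool", "data": {"series": [[[1, 0.004, -0.104, 0, 0.75], [1, 0.004, -0.104, 0, 0.75], [1, 0.004, -0.104, 0, 0.75], [1, 0.004, -0.104, 0, 0.75], [1, 0.004, -0.104, 0, 0.75], [1, 0.004, -0.104, 0, 0.75], [1, 0, 0, 0, 0], [1, 0, 0, 0, 0], [1, 0, 0, 0, 0]]]}}

```text
time_s: 9.53
position: [0.5654, -0.0911, 0.1404]
tcp_rot: [[0.422, -0.906, -0.004], [-0.906, -0.422, -0.001], [-0.001, 0.003, -1.0]]
wrist_force: [-4.1, 1.4, 5.6]
grip_width: 0.0091
finger_force: 15.0
```

```bash
cat > f.py <<'E'
import sys,numpy as np
from plant import *
A=np.array([.581,-.12]);F=[];M=[];Pp=[]
for i in range(6):
    get_image("wrist");s=sense();F.append(s["wrist_force"]);M.append(s["moment"]);Pp.append(s["position"])
F,M,P=(np.mean(v,0) for v in(F,M,Pp));r=P[:2]-A;a=np.arctan2(r[1],r[0]);R=np.hypot(*r)
t=np.array([np.sin(a),-np.cos(a)]) # clockwise
rot=np.array(s["tcp_rot"]);ya=np.degrees(np.arctan2(rot[1,0],rot[0,0]))
print("t",s["time_s"],"pos",P.round(4),"ang",a.round(4),np.degrees(a).round(1),"r",R.round(4),"yaw",ya.round(1),"resist",(-F[:2]@t).round(2),"rad",(F[:2]@r/R).round(2),"Fz",F[2].round(2),"Mz",M[2].round(3),"tau",(R*-(F[:2]@t)).round(3),"w",s["grip_width"],"q6",s["q"][5].round(2))
E
python3 f.py
```

```text
t 9.8333 pos [ 0.5654 -0.0911  0.1404] ang 2.0652 118.3 r 0.0329 yaw -65.0 resist 3.32 rad 3.39 Fz 5.25 Mz 0.045 tau 0.109 w 0.009349413045315988 q6 0.31
```

Call:
{"op": "drive_tool", "data": {"series": [[[1, 0.002, -0.069, 0, 0.5], [1, 0.002, -0.069, 0, 0.5], [1, 0.002, -0.069, 0, 0.5], [1, 0.002, -0.069, 0, 0.5], [1, 0, 0, 0, 0], [1, 0, 0, 0, 0]]]}}

```text
time_s: 10.33
position: [0.5717, -0.0883, 0.1404]
tcp_rot: [[0.224, -0.974, -0.004], [-0.974, -0.224, 0.0], [-0.001, 0.004, -1.0]]
wrist_force: [-5.0, 4.3, 6.7]
grip_width: 0.0092
finger_force: 15.0
```

```bash
python3 f.py
```

```text
t 10.6333 pos [ 0.5717 -0.0883  0.1404] ang 1.8559 106.3 r 0.033 yaw -77.0 resist 3.73 rad 4.8 Fz 6.37 Mz 0.012 tau 0.123 w 0.009235418269513192 q6 0.1
```

Call:
{"op": "drive_tool", "data": {"series": [[[1, -0.02, -0.069, -0.02, 0.5], [1, -0.02, -0.069, -0.02, 0.5], [1, -0.02, -0.069, 0, 0.5], [1, 0.002, -0.069, 0, 0.5], [1, 0, 0, 0, 0], [1, 0, 0, 0, 0]]]}}

```text
time_s: 11.13
position: [0.5781, -0.0869, 0.1404]
tcp_rot: [[0.018, -1.0, -0.005], [-1.0, -0.018, -0.001], [0.001, 0.005, -1.0]]
wrist_force: [-5.1, -1.9, 1.4]
grip_width: 0.0095
finger_force: 15.0
```

```bash
python3 f.py
```

```text
t 11.4333 pos [ 0.5782 -0.0869  0.1405] ang 1.6551 94.8 r 0.0332 yaw -89.0 resist 5.2 rad -1.18 Fz 1.37 Mz 0.009 tau 0.173 w 0.009422632260562403 q6 -0.11
```

Call:
{"op": "drive_tool", "data": {"series": [[[1, 0.002, -0.069, 0, 0.5], [1, 0.002, -0.069, 0, 0.5], [1, 0.002, -0.069, 0, 0.5], [1, 0, 0, 0, 0], [1, 0, 0, 0, 0]]]}}

```text
time_s: 11.85
position: [0.5836, -0.0869, 0.1405]
tcp_rot: [[-0.139, -0.99, -0.004], [-0.99, 0.139, -0.0], [0.001, 0.004, -1.0]]
wrist_force: [-6.0, -2.0, 1.7]
grip_width: 0.0094
finger_force: 15.0
```

```bash
python3 f.py
```

```text
t 12.15 pos [ 0.5835 -0.0869  0.1405] ang 1.494 85.6 r 0.0332 yaw -98.0 resist 5.18 rad -1.2 Fz 1.65 Mz -0.034 tau 0.172 w 0.009042695881966262 q6 -0.27
```

Call:
{"op": "drive_tool", "data": {"series": [[[1, 0.002, -0.069, 0, 0.5], [1, 0.002, -0.069, 0, 0.5], [1, 0.002, -0.069, 0, 0.5], [1, 0, 0, 0, 0], [1, 0, 0, 0, 0]]]}}

```text
time_s: 12.57
position: [0.5886, -0.0878, 0.1405]
tcp_rot: [[-0.292, -0.956, -0.004], [-0.956, 0.292, -0.0], [0.001, 0.004, -1.0]]
wrist_force: [-5.2, -0.6, 1.3]
grip_width: 0.0095
finger_force: 15.0
```

```bash
python3 f.py
```

```text
t 12.8667 pos [ 0.5886 -0.0878  0.1405] ang 1.3403 76.8 r 0.0331 yaw -107.0 resist 5.03 rad -1.08 Fz 1.72 Mz -0.039 tau 0.166 w 0.009567293360014615 q6 -0.42
```

Call:
{"op": "drive_tool", "data": {"series": [[[1, 0.002, -0.069, 0, 0.5], [1, 0.002, -0.069, 0, 0.5], [1, 0.002, -0.069, 0, 0.5], [1, 0.002, -0.069, 0, 0.5], [1, 0, 0, 0, 0], [1, 0, 0, 0, 0]]]}}

```text
time_s: 13.37
position: [0.5949, -0.0901, 0.1405]
tcp_rot: [[-0.485, -0.875, -0.004], [-0.875, 0.485, 0.0], [0.002, 0.004, -1.0]]
wrist_force: [-5.2, 1.5, 1.6]
grip_width: 0.0092
finger_force: 15.0
```

```bash
python3 f.py
```

```text
t 13.6667 pos [ 0.5949 -0.0901  0.1405] ang 1.1359 65.1 r 0.0329 yaw -119.0 resist 5.48 rad -1.46 Fz 2.19 Mz -0.035 tau 0.18 w 0.009183618498689747 q6 -0.62
```

Call:
{"op": "drive_tool", "data": {"series": [[[1, 0.002, -0.069, 0, 0.5], [1, 0.002, -0.069, 0, 0.5], [1, 0, 0, 0, 0], [1, 0, 0, 0, 0]]]}}

```text
time_s: 14.0
position: [0.5978, -0.0918, 0.1405]
tcp_rot: [[-0.574, -0.819, -0.004], [-0.819, 0.574, 0.001], [0.002, 0.004, -1.0]]
wrist_force: [-5.7, 2.1, 2.1]
grip_width: 0.0093
finger_force: 15.0
```

```bash
python3 f.py
```

```text
t 14.3 pos [ 0.5978 -0.0918  0.1405] ang 1.0343 59.3 r 0.0328 yaw -125.0 resist 5.72 rad -1.35 Fz 2.13 Mz -0.062 tau 0.188 w 0.009216915070012663 q6 -0.72
```

Call:
{"op": "drive_tool", "data": {"series": [[[1, 0.002, -0.069, 0, 0.5], [1, 0.002, -0.069, 0, 0.5], [1, 0.002, -0.069, 0, 0.5], [1, 0, 0, 0, 0], [1, 0, 0, 0, 0]]]}}

```text
time_s: 14.72
position: [0.6017, -0.0949, 0.1405]
tcp_rot: [[-0.695, -0.719, -0.004], [-0.719, 0.695, 0.001], [0.002, 0.004, -1.0]]
wrist_force: [-4.5, 1.7, 2.7]
grip_width: 0.0093
finger_force: 15.0
```

```bash
python3 f.py
```

```text
t 15.0167 pos [ 0.6018 -0.0949  0.1405] ang 0.88 50.4 r 0.0326 yaw -134.0 resist 6.02 rad -1.74 Fz 2.73 Mz -0.098 tau 0.196 w 0.009457735900923575 q6 -0.88
```

Call:
{"op": "drive_tool", "data": {"series": [[[0.75, 0, 0, 0, 0], [0.75, 0, 0, 0, 0], [0.75, 0, 0, 0, 0], [0.75, 0, 0, 0, 0]]]}}

```text
time_s: 15.35
position: [0.6045, -0.0955, 0.1413]
tcp_rot: [[-0.695, -0.719, 0.002], [-0.719, 0.695, -0.0], [-0.001, -0.002, -1.0]]
wrist_force: [1.0, -0.2, 1.0]
grip_width: 0.0203
finger_force: 0.0
```

```bash
python3 f.py
```

```text
t 15.65 pos [ 0.6039 -0.0955  0.1411] ang 0.8186 46.9 r 0.0336 yaw -134.0 resist -0.05 rad -0.07 Fz -0.1 Mz 0.03 tau -0.002 w 0.02192506013806843 q6 -0.88
```

Call:
{"op": "drive_tool", "data": {"series": [[[1, 0, 0, 0, 0], [1, 0, 0, 0, 0], [1, 0, 0, 0, 0], [1, 0, 0, 0, 0], [1, 0, 0, 0, 0], [1, 0.002, -0.069, 0, 0.5], [1, 0.002, -0.069, 0, 0.5], [1, 0, 0, 0, 0], [1, 0, 0, 0, 0]]]}}

```text
time_s: 16.4
position: [0.6053, -0.0972, 0.141]
tcp_rot: [[-0.766, -0.642, -0.001], [-0.642, 0.766, 0.001], [0.0, 0.002, -1.0]]
wrist_force: [-1.9, 4.5, 1.3]
grip_width: 0.01
finger_force: 15.0
```

```bash
python3 f.py
```

```text
t 16.7 pos [ 0.6053 -0.0973  0.141 ] ang 0.753 43.1 r 0.0332 yaw -140.0 resist 4.92 rad 1.5 Fz 1.97 Mz -0.025 tau 0.164 w 0.009445700484458851 q6 -0.98
```

Call:
{"op": "drive_tool", "data": {"series": [[[1, 0.002, -0.069, 0, 0.5], [1, 0.002, -0.069, 0, 0.5], [1, 0.002, -0.069, 0, 0.5], [1, 0, 0, 0, 0], [1, 0, 0, 0, 0]]]}}

```text
time_s: 17.12
position: [0.608, -0.101, 0.141]
tcp_rot: [[-0.857, -0.515, -0.002], [-0.515, 0.857, 0.002], [0.001, 0.002, -1.0]]
wrist_force: [-4.3, 6.0, 2.4]
grip_width: 0.0095
finger_force: 15.0
```

```bash
python3 f.py
```

```text
t 17.4167 pos [ 0.608 -0.101  0.141] ang 0.6125 35.1 r 0.033 yaw -149.0 resist 6.63 rad 0.34 Fz 2.33 Mz 0.012 tau 0.219 w 0.009664869596499651 q6 -1.13
```

Call:
{"op": "drive_tool", "data": {"series": [[[1, 0.002, -0.069, 0, 0.5], [1, 0, 0, 0, 0], [1, 0, 0, 0, 0]]]}}

```text
time_s: 17.67
position: [0.6087, -0.1023, 0.141]
tcp_rot: [[-0.883, -0.469, -0.002], [-0.469, 0.883, 0.002], [0.001, 0.003, -1.0]]
wrist_force: [-3.3, 6.4, 2.7]
grip_width: 0.0098
finger_force: 15.0
```

```bash
python3 f.py;python3 f.py
```

```text
t 17.9667 pos [ 0.6087 -0.1023  0.141 ] ang 0.5681 32.6 r 0.0329 yaw -152.0 resist 7.53 rad 0.12 Fz 2.84 Mz 0.019 tau 0.248 w 0.009235063073402201 q6 -1.18
t 18.2667 pos [ 0.6087 -0.1023  0.141 ] ang 0.5678 32.5 r 0.0329 yaw -152.0 resist 7.37 rad 0.67 Fz 2.78 Mz 0.033 tau 0.242 w 0.00907038485184644 q6 -1.18
```

Call:
{"op": "drive_tool", "data": {"series": [[[0.5, 0, 0, 0, 0], [0.5, 0, 0, 0, 0], [0.5, 0, 0, 0, 0], [0.5, 0, 0, 0, 0], [0.5, 0, 0, 0, 0], [0.5, 0, 0, -0.7, 0], [0.5, 0, 0, -0.7, 0], [0.5, 0, 0, -0.7, 0], [0.5, 0, 0, -0.7, 0], [0.5, 0, 0, -0.56, 0], [0.5, 0.59, -0.815, 0, 0], [0.5, 0.59, -0.815, 0, 0], [0.5, 0.59, -0.815, 0, 0], [0.5, 0.59, -0.815, 0, 0], [0.5, 0, 0, 0, 0]]]}}

```text
time_s: 19.52
position: [0.595, -0.2071, 0.2249]
tcp_rot: [[-0.885, -0.465, -0.0], [-0.465, 0.885, -0.001], [0.001, -0.001, -1.0]]
wrist_force: [0.8, 0.5, -0.1]
grip_width: 0.0433
finger_force: 0.0
```

Call:
{"op": "drive_tool", "data": {"series": [[[0.5, 0, 0, 0, -1], [0.5, 0, 0, 0, -1], [0.5, 0, 0, 0, -1], [0.5, 0, 0, 0, -1], [0.5, 0, 0, 0, -1], [0.5, 0, 0, 0, -1], [0.5, 0, 0, 0, -1], [0.5, 0, 0, 0, -1], [0.5, 0, 0, 0, -1], [0.5, 0, 0, 0, -1], [0.5, 0, 0, 0, -1], [0.5, 0, 0, 0, -1], [0.5, 0, 0, 0, 0], [0.5, 0, 0, 0, 0], [0.5, 0, 0, 0, 0]]]}}

```text
time_s: 20.77
position: [0.5958, -0.2033, 0.225]
tcp_rot: [[0.171, -0.985, -0.0], [-0.985, -0.171, -0.0], [0.0, 0.0, -1.0]]
wrist_force: [0.4, 0.7, 0.7]
grip_width: 0.0437
finger_force: 0.0
```

Run:
```python
from plant import *
import cv2,numpy as np
from h import *
s=sense();print(s["position"],np.degrees(np.arctan2(s["tcp_rot"][1][0],s["tcp_rot"][0][0])),s["wrist_force"])
m=camera_model("wrist");p,d=get_image("wrist")
o=p[:,:,::-1].copy()
for X,c in(((.5959,-.2037,.155),(0,0,255)),((.5959,-.2037,.11),(0,255,0)),((.581,-.12,.133),(255,0,0)),((.6088,-.1023,.171),(0,0,255)),((.6088,-.1023,.133),(0,255,0))):
    q=proj("wrist",np.array(X),m);print(q.round(1));cv2.drawMarker(o,tuple(int(v) for v in q),c,0,14,1)
cv2.imwrite("pics/w3.png",o)
```

```text
[ 0.59581198 -0.20328239  0.22500157] -80.15171261268742 [0.43813765 0.6836265  0.73815764]
[313.5 257. ]
[313.5 240. ]
[314.  348.3]
[271.8 393.1]
[277.1 361.9]
```

View pics/w3.png

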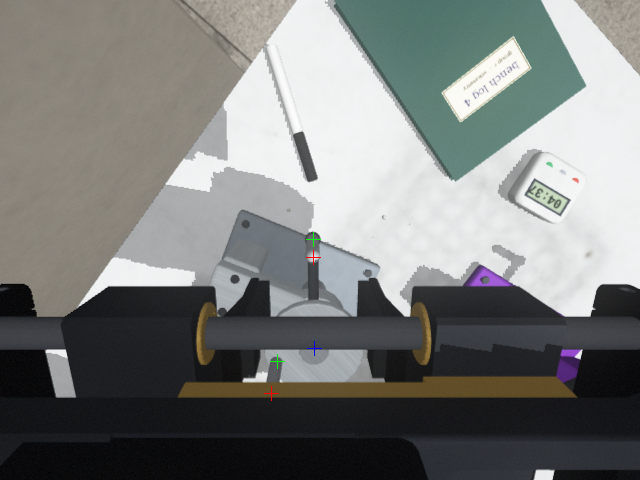

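The nut pin sits exactly on the markers at (313,240) base and (313,257) top. I grip it and tighten.

Call:
{"op": "drive_tool", "data": {"series": [[[0.5, 0, 0, 0.8, 0], [0.5, 0, 0, 0.8, 0], [0.5, 0, 0, 0.8, 0], [0.5, 0, 0, 0.8, 0], [0.5, 0, 0, 0.6, 0], [0.5, 0, 0, 0.4, 0], [0.5, 0, 0, 0, 0], [0.5, 0, 0, 0, 0], [1, 0, 0, 0, 0], [1, 0, 0, 0, 0], [1, 0, 0, 0, 0], [1, 0, 0, 0, 0], [1, 0, 0, 0, 0], [1, 0, 0, 0, 0], [1, 0, 0, 0, 0]]], "force": 25}}

```text
time_s: 22.07
position: [0.5961, -0.2034, 0.1204]
tcp_rot: [[0.173, -0.985, 0.001], [-0.985, -0.173, -0.0], [0.0, -0.001, -1.0]]
wrist_force: [0.2, 0.3, 1.3]
grip_width: 0.0092
finger_force: 25.0
```

Call:
{"op": "drive_tool", "data": {"series": [[[1, -0.005, 0.178, 0, 0.5], [1, -0.005, 0.178, 0, 0.5], [1, -0.005, 0.178, 0, 0.5], [1, -0.005, 0.178, 0, 0.5], [1, -0.005, 0.178, 0, 0.5], [1, -0.005, 0.178, 0, 0.5], [1, -0.005, 0.178, 0, 0.5], [1, -0.005, 0.178, 0, 0.5], [1, -0.005, 0.178, 0, 0.5], [1, -0.005, 0.178, 0, 0.5], [1, -0.005, 0.178, 0, 0.5], [1, 0, 0, 0, 0], [1, 0, 0, 0, 0]]]}}

```text
time_s: 23.15
position: [0.5485, -0.1984, 0.1205]
tcp_rot: [[-0.39, -0.921, 0.002], [-0.921, 0.39, -0.001], [0.0, -0.002, -1.0]]
wrist_force: [2.0, -3.3, 0.3]
grip_width: 0.0095
finger_force: 25.0
```

```bash
python3 f.py
```

```text
t 23.45 pos [ 0.5485 -0.1983  0.1205] ang -1.964 -112.5 r 0.0848 yaw -113.0 resist 3.64 rad 3.32 Fz 0.18 Mz 0.058 tau 0.309 w 0.009568922860612688 q6 -0.33
```

Call:
{"op": "drive_tool", "data": {"series": [[[1, -0.005, 0.178, 0, 0.5], [1, -0.005, 0.178, 0, 0.5], [1, -0.005, 0.178, 0, 0.5], [1, -0.005, 0.178, 0, 0.5], [1, 0, 0, 0, 0], [1, 0, 0, 0, 0]]]}}

```text
time_s: 23.95
position: [0.5334, -0.1904, 0.1207]
tcp_rot: [[-0.573, -0.819, 0.003], [-0.819, 0.573, -0.002], [0.0, -0.003, -1.0]]
wrist_force: [2.8, -7.9, -0.2]
grip_width: 0.0094
finger_force: 25.0
```

```bash
python3 f.py
```

```text
t 24.25 pos [ 0.5334 -0.1904  0.1207] ang -2.1652 -124.1 r 0.085 yaw -125.0 resist 7.09 rad 4.52 Fz -0.46 Mz 0.066 tau 0.602 w 0.009164004365898128 q6 -0.56
```

Call:
{"op": "drive_tool", "data": {"series": [[[1, -0.003, 0.15, 0, 0.4], [1, 0, 0, 0, 0], [1, 0, 0, 0, 0]]]}}

```text
time_s: 24.5
position: [0.5309, -0.1886, 0.1207]
tcp_rot: [[-0.607, -0.795, 0.004], [-0.795, 0.607, -0.003], [0.0, -0.005, -1.0]]
wrist_force: [4.3, -9.7, -2.8]
grip_width: 0.0091
finger_force: 25.0
```

```bash
python3 f.py
```

```text
t 24.8 pos [ 0.5309 -0.1886  0.1207] ang -2.2015 -126.1 r 0.085 yaw -127.4 resist 9.02 rad 5.84 Fz -1.38 Mz 0.048 tau 0.766 w 0.009153430215755182 q6 -0.6
```

Call:
{"op": "drive_tool", "data": {"series": [[[1, 0, -0.06, 0, 0], [1, 0, -0.06, 0, 0], [1, 0, 0, 0, 0], [0.5, 0, 0, 0, 0], [0.5, 0, 0, 0, 0], [0.5, 0, 0, 0, 0], [0.5, 0, 0, 0, 0], [0.5, 0, 0, 0, 0], [0.5, 0, 0, -0.7, 0], [0.5, 0, 0, -0.7, 0], [0.5, 0, 0, -0.7, 0], [0.5, 0, 0, -0.7, 0], [0.5, 0, 0, -0.7, 0], [0.5, 0, 0, -0.7, 0], [0.5, 0, 0, 0, 0], [0.5, 0, 0, 0, 0], [0.5, 0, 0, 0, 0]]]}}

```text
time_s: 26.22
position: [0.531, -0.1884, 0.224]
tcp_rot: [[-0.608, -0.794, -0.002], [-0.794, 0.608, 0.001], [0.0, 0.002, -1.0]]
wrist_force: [0.0, -0.3, -0.4]
grip_width: 0.0433
finger_force: 0.0
```

Run:
```python
from plant import *
import cv2,numpy as np
from h import *
s=sense();print(s["position"],s["wrist_force"],s["time_s"])
m=camera_model("wrist");p,d=get_image("wrist");o=p[:,:,::-1].copy()
for X,c in(((.5309,-.1886,.155),(0,0,255)),((.5309,-.1886,.11),(0,255,0)),((.6088,-.1023,.171),(0,0,255)),((.6088,-.1023,.133),(0,255,0))):
    q=proj("wrist",np.array(X),m);cv2.drawMarker(o,tuple(int(v) for v in q),c,0,14,1)
cv2.imwrite("pics/w4.png",o[180:420,160:480])
```

```text
[ 0.5309965  -0.18837816  0.22397054] [ 0.03978583 -0.27300423 -0.42313777] 26.2167
```

View pics/w4.png

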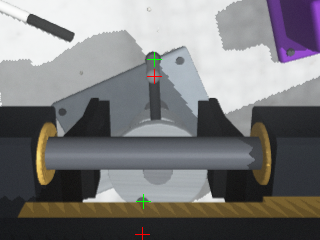

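The nut pin is still at the tight position: crop (153,60–76), right on the markers. The crank pin lies on its marker at crop (142,201), partly hidden by the gripper. The gripper is clear of the stand, so I hand in.

```bash
python3 -c "
from plant import *
print(finish_job())"
```

```text
the job is handed in; nothing more can be done
None
```

Job handed in at about 26 s with no verdict shown: nut loosened to about +0.41 rad, foot set on the anvil at an estimated 25–35 N, nut retightened to about -0.40 rad (roughly 0.8 Nm), gripper released and clear of the stand.

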